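Push the bronze wear plate out over the end of the parts ledge

ROBOT

A 6-joint arm with a two-finger parallel gripper is mounted at the origin on the work surface. World frame = base frame: x ahead of the robot, y to its left, z up, the work surface at z = 0. Lengths are in m, angles in rad, forces in N, time in s.
With the tool pointing down it reaches from about 0.375 to 0.825 m from the base axis. Payload 5.5 kg.
Tool frame: the origin (TCP) lies at the very end of the fingers, on their centre line; the grasp point (between the pads) lies 19 mm behind it (grip_depth is the distance from the TCP to the grasp point, in m); z points along the fingers, y is the direction in which the jaws open and shut (so a half turn about z gives the same grasp; the last joint's range is limited). The gripper opens to 85 mm and grips with 20 to 120 N. Pads are 22 mm wide; open, the fingers measure 114 mm over their backs; the gripper's body (76 mm by 85 mm) begins 54 mm behind the grasp point. The pads swing forward as they close: fully open they stand 13 mm farther back than shut.
Start: joints at [-1.181, 0.314, -0.047, 1.21, 0, 1.571], TCP at [0.228, -0.555, 0.231] pointing down, gripper open.
Joint ranges: [-2.67, 2.67], [-0.69, 1.73], [-1.03, 1.25], [-2.08, 2.16], [-1.42, 1.45], [-3.14, 3.14]. Speed limits (rad/s): [2.39, 2.39, 3.01, 3.14, 3.14, 3.14].

INTERFACE

Orientations are given as a 3x3 rotation matrix whose columns are the frame's x, y, z axes.
In Python, from cell import get_state, camera, job_done, grip_depth gives the robot as it stands.
- The arm moves only by the shell command python3 -m jog 'ROWS' [FORCE]. ROWS is a JSON object of lists of equal length, an entry for each row: "xyz": the shift along the tool's x, y, z each as a share of 0.025 m, from -1 to 1, a list of three; "spin": the turn about the tool's z as a share of 5 degrees, from -1 to 1; "grip": the closure, from 0 (fully open) to 1 (shut). A call has 1 to 12 rows; each row shifts and turns the commanded pose from where the row before left it, along the tool's axes as they then stand; what a row does not reach is not made up. A row lasts 1/12 s, in which the tool goes at most 41.7 mm and 7.16 degrees, less where a joint would pass 70% of its speed; a pose out of reach is approached as far as the arm can. A call with a number of a shift or a turn outside -1 to 1 is refused whole. A call with a gripper value outside its range is refused whole. The fingers move at their own pace and stop on an object; FORCE is the grip in N (left out, the last holds). Time passes only in rows, so rows that do not move let the fingers close. It gives the time, the measured TCP pose, the force and the opening at its end, in the units of the state.
- get_state(): the state, without advancing time (a new reading comes with each control period).
- camera(name): name is "side" or "top"; returns a dict with "pixels" (480x640x3 uint8, red, green, blue), "mtx" (3x3 intrinsics, pixels), "k1" (the pictures are not rectified: a ray, as slopes to the right and down, at radius r is drawn at 1 + k1 r^2 times it, then the intrinsics apply), "T" (4x4, takes a point from camera to world coordinates). Camera axes: x right, y up, looking along -z (the intrinsics and any distortion apply to the point x, -y, -z); pixel columns grow to the right and rows downward; lengths in m; the calibration is good to about 2 mm. A picture is of the moment at which its call begins. There is no depth.
- job_done(): hands the job in, once; it reports no verdict.
The state is a dict: "time_s": time; "joint_positions": joint angles; "qd": joint speeds; "joint_efforts": joint torques, N m; "ee_pos": TCP position; "tool_rot": TCP orientation; "contact_force": force on the tool from outside, world axes, zero at the start; "torque": the same for the moment, N m; "opening": finger opening in m.
Only numpy, scipy, OpenCV 4.12 (cv2) and the standard library are available. Lean on these libraries where they do the work, as an engineer would, in place of code of your own. Each camera call takes 0.05 s, during which the arm holds its last target. There are 200 camera calls.

TASK

Slide the brass-coloured wear plate along its lane on the parts ledge, pushing it slowly with your fingertips, until about a third of its length sticks out past the open, red-edged end, so that the next mechanic can get hold of its edge. Leave it lying flat in its lane: do not pick it up, lift it or tip it. Leave the dark steel plate with the bearing ring on it, and everything else on the bench, where they are.

Things in the scene. Friction and masses are not known exactly. Their poses are not given: they have to be found in the camera images.
- ledge: Fixed aluminium ledge, 360 mm long (its x), 194 mm wide (its y), flat top 45 mm above the bench. Origin on the bench; +x points along the lanes to the open, red-edged end at x = +150 mm (roughly to the robot's left); at the other end (x = -210 to -200 mm) a blue stop wall stands 18 mm above the top. Two lanes, centred on y = +47 and -47 mm.
- ledge_end (a point): Middle of the top edge of the ledge's open, red-edged end, 45 mm above the bench; same axes as the ledge (x points outwards, along the lanes). Three blue ribs, 6 mm wide and 4 mm high, run the ledge's length at y = -94, 0 and +94 mm and bound two lanes 88 mm wide.
- bronze_plate: The plate to push: brass-coloured, 110 mm long (its x), 80 mm wide (its y), 6 mm thick, 0.3 to 0.65 kg, loose and flat in either lane. Origin at the centre of its underside; its x runs along the lane to the open end. At the start wholly on the ledge, its rear edge (x = -55 mm) at least 80 mm from the stop wall. It tips off if half of it overhangs.
- bronze_edge (a point): Middle of the brass-coloured plate's leading edge face (plate x = +55 mm, 3 mm above its underside).
- steel_plate: Bystander: dark steel plate of the same size in the other lane; origin at the centre of its underside.
- bearing: Bystander: steel bearing ring 52 mm across, 15 mm high, lying on the dark steel plate; origin at the centre of its underside.
- socket: Bystander: steel socket 26 mm across, 38 mm high, standing on the bench beside the ledge; origin at the centre of its underside.
- grease_tub: Bystander: yellow tub 90 mm across, 75 mm high, on the bench; origin at the centre of its underside.
- multimeter: Bystander: orange multimeter 150 x 78 x 45 mm lying on the bench; origin at the centre of its underside.
- screwdriver: Bystander: screwdriver 200 mm long, 26 mm thick, with a red handle, lying on the bench along its x (handle to -x); origin on the bench at its middle.
- wrench: Bystander: steel wrench about 180 mm long, under 10 mm high, lying on the bench along its x; origin on the bench near its middle.
There are look-alikes about, which are no part of the job. Of the things shaped like the bronze_plate, the brass one is meant.

How it is judged:
By the outcome, as a careful person would: the job done as asked, in the order asked, and still so for the second after the job is handed in, with the robot touching nothing.
It also fails if it takes over 40 s, if anything falls off the work surface, if the arm or the gripper's body presses on something with over 40 N, if the wrist force passes 120 N, or if a joint passes its speed limit or range.

## Working session

There is one attempt and no reset: what is moved stays moved. The work goes in short steps, Python scripts to look and compute and a shell command to move; the robot and the scene stay as the last step left them, time stands still between calls to the robot, and variables do not carry over. Pictures are saved under pics/ and viewed, about 8 in all and at most 12, crops included, and the job is handed in when it is done.

```bash
mkdir -p pics; cat > h.py <<'E'
import numpy as np, cv2
from cell import get_state, camera
def shot(n,f):
    c=camera(n); cv2.imwrite('pics/'+f,c['pixels'][:,:,::-1]); np.savez('pics/'+f[:-4]+'.npz',**c); return c
def ray(c,px):
    px=np.array(px,float).reshape(-1,1,2)
    # iterative undistortion
    n=cv2.undistortPoints(px,c['mtx'],np.array([float(c['k1']),0,0,0]))[:,0]
    d=np.c_[n[:,0],-n[:,1],-np.ones(len(n))]@c['T'][:3,:3].T
    return c['T'][:3,3],d
def plane(c,px,z):
    o,d=ray(c,px); return o+d*((z-o[2])/d[:,2])[:,None]
def proj(c,p):
    p=np.atleast_2d(p); q=(p-c['T'][:3,3])@c['T'][:3,:3]
    s=np.c_[q[:,0],-q[:,1]]/-q[:,2:]; s=s*(1+c['k1']*(s**2).sum(1))[:,None]
    return s@c['mtx'][:2,:2].T+c['mtx'][:2,2]
E
python3 - <<'E'
from h import *
a=shot('top','t0.png');b=shot('side','s0.png')
print(a['T'],b['T'],a['k1'],a['mtx']); s=get_state();print(s['ee_pos'],s['tool_rot'],s['contact_force'],s['time_s'])
E
```

```text
[[-0.00643369  0.99334234 -0.11502002  0.42138822]
 [-0.99984152 -0.00448078  0.01722931 -0.00737834]
 [ 0.01659922  0.11511264  0.99321375  1.30938973]
 [ 0.          0.          0.          1.        ]] [[ 0.76269618  0.32355418 -0.56000646 -0.12490235]
 [-0.6466308   0.39858139 -0.65038565 -0.78077824]
 [ 0.01277316  0.85816407  0.5132166   0.68839212]
 [ 0.          0.          0.          1.        ]] -0.0669952989174156 [[464.12709366   0.         313.5022885 ]
 [  0.         464.12709366 242.60422006]
 [  0.           0.           1.        ]]
[ 0.22777419 -0.55451863  0.2305087 ] [[ 9.25005063e-01  3.79954265e-01 -6.25055538e-04]
 [ 3.79954778e-01 -9.25003943e-01  1.43925832e-03]
 [-3.13264998e-05 -1.56881407e-03 -9.99998769e-01]] [0.36049385 0.00562856 0.16713932] 0.1
```

View pics/t0.png

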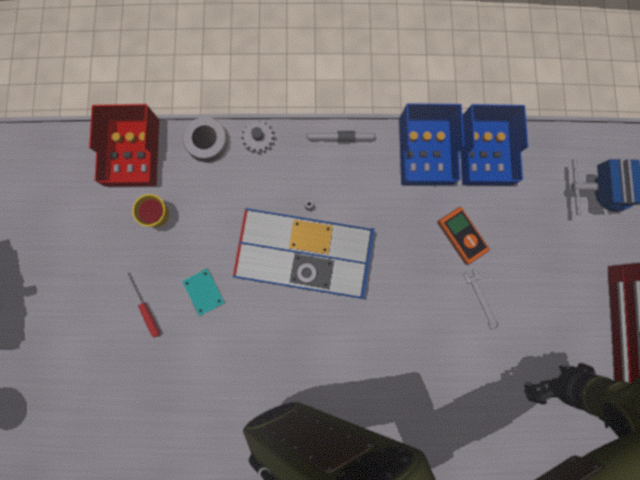

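View pics/s0.png

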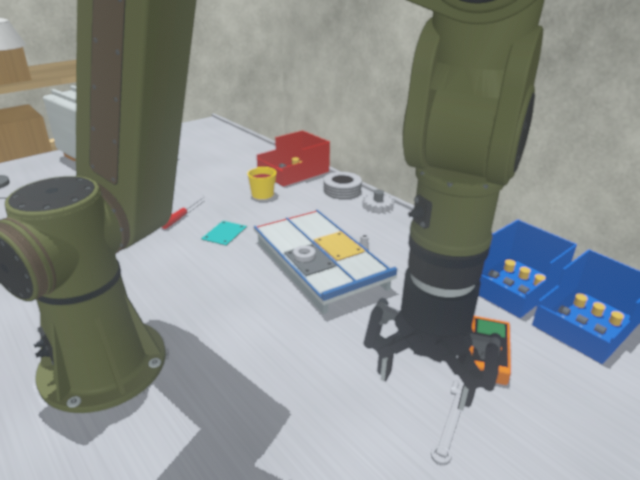

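The top view shows three plate-shaped things: brass-yellow at (311,238) in the far lane, dark steel with the ring at (312,272), and teal on the bench at (203,291). The brass one is at (311,238): it is the only brass-coloured plate and it lies in a lane. The red end is on the left (x≈240), with the stop wall on the right (x≈370). The side view agrees, with the brass plate at (340,245).

```bash
cat > meas.py <<'E'
from h import *
import sys
def blob(c,lo,hi,box):
    hsv=cv2.cvtColor(c['pixels'],cv2.COLOR_RGB2HSV); m=cv2.inRange(hsv,lo,hi)
    k=np.zeros_like(m); x0,y0,x1,y1=box; k[y0:y1,x0:x1]=m[y0:y1,x0:x1]
    cs=cv2.findContours(k,0,2)[0]; return max(cs,key=cv2.contourArea)
def plate(c,box):
    h=blob(c,(12,90,100),(32,255,255),box)
    p=plane(c,h[:,0].astype(float),0.051)[:,:2]
    (cx,cy),wh,a=cv2.minAreaRect(p.astype(np.float32)*1000); return (cx,cy),wh,a
if __name__=='__main__':
    for n,f,box in(('top','t0',(270,200,350,265)),('side','s0',(300,220,380,275))):
        c=dict(np.load(f'pics/{f}.npz')); print(n,plate(c,box))
        if n=='top':
            r=blob(c,(0,90,60),(8,255,255),(225,195,260,290)); r2=np.r_[r]
            p=plane(c,r[:,0].astype(float),0.045)*1000; i=[p[:,0].argmin(),p[:,0].argmax()]; print('red',p[i].round(1), p.mean(0).round(1), cv2.fitLine(p[:,:2].astype(np.float32),2,0,.01,.01).ravel())
            r=blob(c,(100,90,60),(125,255,255),(225,195,390,310))
            p=plane(c,r[:,0].astype(float),0.049)*1000; print('blue',cv2.minAreaRect(p[:,:2].astype(np.float32)))
        x0,y0,x1,y1=(220,190,400,310)
        cv2.imwrite(f'pics/{f}c.png',cv2.resize(c['pixels'][y0:y1,x0:x1,::-1],None,fx=4,fy=4,interpolation=2))
E
python3 meas.py
```

```text
top ((584.4271240234375, -21.171661376953125), (108.32079315185547, 79.37168884277344), 80.57614135742188)
red [[485.5 184.8  45. ]
 [521.  179.8  45. ]] [503.5 183.4  45. ] [ 9.8884201e-01 -1.4896807e-01  5.0347787e+02  1.8342422e+02]
blue ((517.9464721679688, -131.04254150390625), (101.27288818359375, 191.4351806640625), 80.1707992553711)
side ((580.026611328125, -25.490577697753906), (106.98020935058594, 78.2045669555664), 80.88938903808594)
```

View pics/t0c.png

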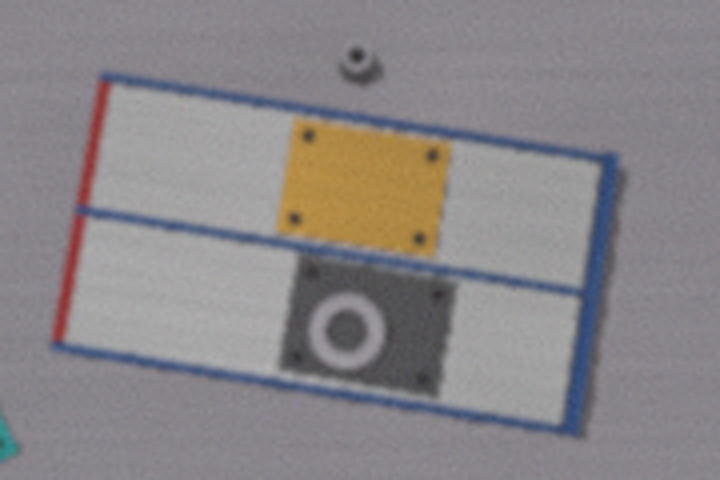

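The crop confirms the brass plate. It lies flat and free in the far lane, with its leading edge at crop x≈285 and its rear edge at ≈443. The red end's outer edge in that lane is at crop (89,140). Next I'll work out the distances.

```bash
cat > goal.py <<'E'
from meas import *
c=dict(np.load('pics/t0.npz'));s=dict(np.load('pics/s0.npz'))
th=np.radians(80.7); u=np.array([np.cos(th),np.sin(th)]); v=np.array([-u[1],u[0]])
f=lambda xy:((np.array(xy,float)+.5)/4-.5+[220,190])
def redout(c,box):
    r=blob(c,(0,90,60),(8,255,255),box); p=plane(c,r[:,0].astype(float),0.045)[:,:2]*1000
    a=p@u; b=p@v; return np.percentile(a,[2,50,95,100]).round(1), b.min().round(1),b.max().round(1)
if __name__=='__main__':
    for n,k,rb,pb in(('top',c,(225,195,260,245),(270,200,350,265)),('side',s,(285,200,340,235),(300,220,380,275))):
        (q,wh,a)=plate(k,pb); q=np.array(q); print(n,'plate along,across',(q@u).round(1),(q@v).round(1),'red along',redout(k,rb))
    p=plane(c,[f((88,140)),f((101,73)),f((52,346)),f((612,160)),f((579,432))],.045)[:,:2]*1000
    print((p@u).round(1),(p@v).round(1))
    st=get_state(); e=st['ee_pos'][:2]*1000; print('tcp',(e@u).round(1),(e@v).round(1), st['joint_positions'].round(3) if hasattr(st['joint_positions'],'round') else st['joint_positions'])
    R=np.array(st['tool_rot']); print('tool x heading',np.degrees(np.arctan2(R[1,0],R[0,0])))
E
python3 goal.py
```

```text
top plate along,across 73.6 -580.2 red along (array([259.2, 261.5, 264.9, 265.9]), np.float64(-591.4), np.float64(-543.7))Traceback (most recent call last):
  File "goal.py", line 10, in <module>
    (q,wh,a)=plate(k,pb); q=np.array(q); print(n,'plate along,across',(q@u).round(1),(q@v).round(1),'red along',redout(k,rb))
                                                                                                                ~~~~~~^^^^^^
  File "goal.py", line 6, in redout
    r=blob(c,(0,90,60),(8,255,255),box); p=plane(c,r[:,0].astype(float),0.045)[:,:2]*1000
  File "meas.py", line 6, in blob
    cs=cv2.findContours(k,0,2)[0]; return max(cs,key=cv2.contourArea)
                                          ~~~^^^^^^^^^^^^^^^^^^^^^^^^
ValueError: max() iterable argument is empty
```

```bash
sed -i "s/,'red along',redout(k,rb))/)/" goal.py; python3 goal.py
```

```text
top plate along,across 73.6 -580.2
side plate along,across 68.6 -576.5
[266.  265.3 265.8 -92.8 -97. ] [-583.2 -630.8 -439.9 -626.4 -438.2]
tcp -510.4 -314.4 [-1.181  0.314 -0.048  1.21  -0.     1.571]
tool x heading 22.3308815450104
```

```bash
python3 -m jog '{"xyz":[[0,0,0],[0,0,0],[0,0,0],[0,0,0],[0,0,0],[0,0,0],[0,0,0],[0,0,0],[0,0,0],[0,0,0],[0,0,0],[0,0,0]],"spin":[-0.97,-0.97,-0.97,-0.97,-0.97,-0.97,-0.97,-0.97,-0.97,-0.97,-0.97,-0.97],"grip":[0.5,0.5,0.5,0.5,0.5,0.5,0.5,0.5,0.5,0.5,0.5,0.5]}' 30
python3 -m jog '{"xyz":[[0.96,0.53,0],[0.96,0.53,0],[0.96,0.53,0],[0.96,0.53,0],[0.96,0.53,0],[0.96,0.53,0],[0.96,0.53,0],[0.96,0.53,0],[0.96,0.53,0],[0.96,0.53,0]],"spin":[0,0,0,0,0,0,0,0,0,0],"grip":[0.5,0.5,0.5,0.5,0.5,0.5,0.5,0.5,0.5,0.5]}'
python3 goal.py | tail -2
```

```text
time_s: 1.1
ee_pos: [0.2279, -0.5547, 0.2308]
tool_rot: [[0.16, 0.987, -0.0], [0.987, -0.16, 0.001], [0.001, -0.001, -1.0]]
contact_force: [0.5, 0.6, -0.3]
opening: 0.0429
time_s: 1.93
ee_pos: [0.3986, -0.3387, 0.231]
tool_rot: [[0.165, 0.986, -0.0], [0.986, -0.165, 0.0], [0.0, -0.001, -1.0]]
contact_force: [0.2, -0.1, 0.0]
opening: 0.0426
tcp -269.9 -448.1 [-0.704  0.17  -0.233  1.169  0.     1.032]
tool x heading 80.52842296906087
```

```bash
python3 -m jog '{"xyz":[[0.96,0.53,0],[0.96,0.53,0],[0.96,0.53,0],[0.96,0.53,0],[0.96,0.53,0],[0.96,0.53,0],[0.96,0.53,0],[0.96,0.53,0],[0.96,0.53,0],[0.96,0.53,0],[0,0,0],[0,0,0]],"spin":[0,0,0,0,0,0,0,0,0,0,0,0],"grip":[0.5,0.5,0.5,0.5,0.5,0.5,0.5,0.5,0.5,0.5,0.5,0.5]}' 
python3 -m jog '{"xyz":[[0,0,1],[0,0,1],[0,0,1],[0,0,1],[0,0,1],[0,0,1],[0,0,0],[0,0,0]],"spin":[0,0,0,0,0,0,0,0],"grip":[0.5,0.5,0.5,0.5,0.5,0.5,0.5,0.5]}'
python3 goal.py | tail -2
python3 - <<'E'
from h import *
c=shot('side','s1.png'); i=cv2.imread('pics/s1.png')
cv2.imwrite('pics/s1c.png',cv2.resize(i[180:330,240:440],None,fx=4,fy=4,interpolation=2))
E
```

```text
time_s: 2.93
ee_pos: [0.5686, -0.124, 0.2306]
tool_rot: [[0.162, 0.987, -0.001], [0.987, -0.162, 0.0], [-0.0, -0.001, -1.0]]
contact_force: [0.0, -0.7, 0.2]
opening: 0.0424
time_s: 3.6
ee_pos: [0.5663, -0.1256, 0.0803]
tool_rot: [[0.166, 0.986, -0.004], [0.986, -0.166, 0.001], [-0.0, -0.004, -1.0]]
contact_force: [0.5, 0.1, 0.5]
opening: 0.0426
tcp -32.5 -579.1 [-0.218  0.382 -0.312  0.881 -0.     1.519]
tool x heading 80.46293618603826
```

View pics/s1c.png

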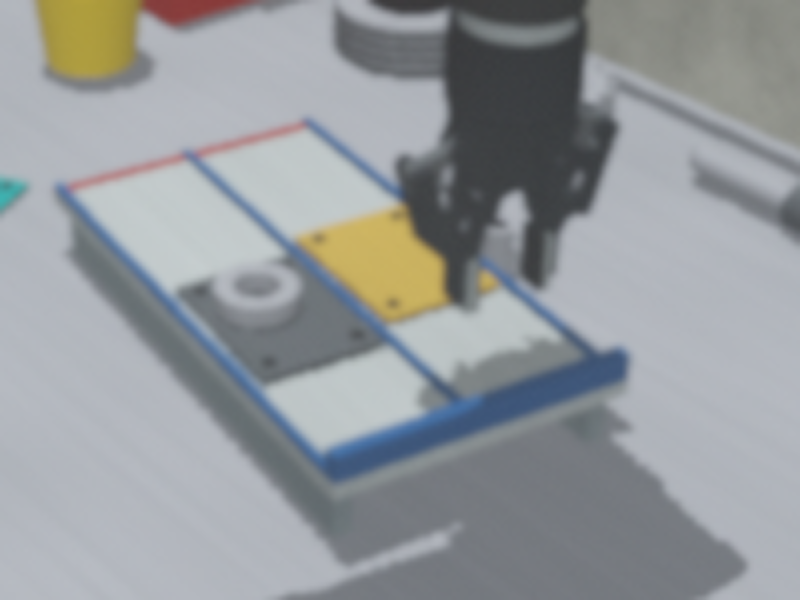

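The view shows both fingertips (crop (465,300) and (540,280)) inside the lane, above the ledge and behind the brass plate. I'll go down and feel for the ledge.

```bash
python3 -m jog '{"xyz":[[0,0,0.6],[0,0,0.5],[0,0,0],[0,0,0]],"spin":[0,0,0,0],"grip":[0.5,0.5,0.5,0.5]}' | grep -E "ee_pos|force"
python3 -m jog '{"xyz":[[0,0,0.04],[0,0,0.04],[0,0,0.0]],"spin":[0,0,0],"grip":[0.5,0.5,0.5]}'| grep -E "ee_pos|force"
python3 -m jog '{"xyz":[[0,0,0.04],[0,0,0]],"spin":[0,0],"grip":[0.5,0.5]}'| grep -E "ee_pos|force"
python3 -m jog '{"xyz":[[0,0,0.04],[0,0,0]],"spin":[0,0],"grip":[0.5,0.5]}'| grep -E "ee_pos|force"
```

```text
ee_pos: [0.5689, -0.1255, 0.0552]
contact_force: [0.5, 0.1, -0.3]
ee_pos: [0.569, -0.1253, 0.0528]
contact_force: [-0.4, 0.6, -1.1]
ee_pos: [0.5685, -0.1251, 0.051]
contact_force: [-0.5, 0.7, -1.0]
ee_pos: [0.5682, -0.1251, 0.0497]
contact_force: [-0.8, 0.3, 0.4]
```

```bash
for i in 1; do python3 -m jog '{"xyz":[[0,0,0.04],[0,0,0]],"spin":[0,0],"grip":[0.5,0.5]}'| grep -E "ee_pos|force"; done
python3 -m jog '{"xyz":[[0,0,0.04],[0,0,0]],"spin":[0,0],"grip":[0.5,0.5]}'| grep -E "ee_pos|force"
python3 -m jog '{"xyz":[[0,0,0.04],[0,0,0]],"spin":[0,0],"grip":[0.5,0.5]}'| grep -E "ee_pos|force"
```

```text
ee_pos: [0.5682, -0.1251, 0.0486]
contact_force: [-0.1, 0.4, -0.1]
ee_pos: [0.5682, -0.1251, 0.0476]
contact_force: [-0.2, -0.0, -0.7]
ee_pos: [0.5682, -0.1251, 0.0466]
contact_force: [-0.6, 0.0, -0.3]
```

```bash
python3 -m jog '{"xyz":[[0,0,0.04],[0,0,0]],"spin":[0,0],"grip":[0.5,0.5]}'| grep -E "ee_pos|force"
python3 -m jog '{"xyz":[[0,0,0.04],[0,0,0]],"spin":[0,0],"grip":[0.5,0.5]}'| grep -E "ee_pos|force"
```

```text
ee_pos: [0.5682, -0.1251, 0.0456]
contact_force: [0.2, 0.1, 0.0]
ee_pos: [0.5682, -0.1251, 0.0446]
contact_force: [-0.2, -0.2, -0.3]
```

```bash
python3 -c "
from h import *
s=get_state();print(s['ee_pos'],s['contact_force'],s['opening'],s['time_s'])"
```

```text
[ 0.56824506 -0.12508522  0.04462477] [-0.20358229 -0.21403567 -0.34009791] 0.04238116667007909 5.4
```

So the tips do stand higher than the TCP at this opening, and I'll keep feeling down.

```bash
python3 -m jog '{"xyz":[[0,0,0.04],[0,0,0]],"spin":[0,0],"grip":[0.5,0.5]}'| grep -E "ee_pos|force"
python3 -m jog '{"xyz":[[0,0,0.04],[0,0,0]],"spin":[0,0],"grip":[0.5,0.5]}'| grep -E "ee_pos|force"
```

```text
ee_pos: [0.5683, -0.1251, 0.0436]
contact_force: [0.2, 0.3, -0.9]
ee_pos: [0.5685, -0.1251, 0.0432]
contact_force: [-1.2, 0.1, 3.7]
```

```bash
python3 -m jog '{"xyz":[[0,0,0.03],[0,0,0]],"spin":[0,0],"grip":[0.5,0.5]}'| grep -E "ee_pos|force"
```

```text
ee_pos: [0.5685, -0.1251, 0.0432]
contact_force: [-3.2, 1.2, 10.5]
```

```bash
python3 -m jog '{"xyz":[[0,0,0.03],[0,0,0]],"spin":[0,0],"grip":[0.5,0.5]}'| grep -E "ee_pos|force"
```

```text
ee_pos: [0.5685, -0.1252, 0.0432]
contact_force: [-6.0, 1.6, 17.3]
```

Contact is at TCP z = 43.2 mm. I'll rise about 2.3 mm clear, so the tips meet the plate's edge at mid-height, then start pushing slowly.

```bash
python3 -m jog '{"xyz":[[0,0,-0.17],[0,0,0],[0.25,0,0],[0.25,0,0],[0.25,0,0],[0.12,0,0],[0.1,0,0],[0.1,0,0],[0.08,0,0],[0.08,0,0],[0.08,0,0],[0.08,0,0]],"spin":[0,0,0,0,0,0,0,0,0,0,0,0],"grip":[0.5,0.5,0.5,0.5,0.5,0.5,0.5,0.5,0.5,0.5,0.5,0.5]}'
python3 -m jog '{"xyz":[[0.08,0,0],[0.08,0,0],[0.08,0,0],[0.08,0,0],[0.08,0,0],[0.08,0,0],[0.08,0,0],[0.08,0,0],[0.08,0,0],[0.08,0,0],[0.08,0,0],[0.08,0,0]],"spin":[0,0,0,0,0,0,0,0,0,0,0,0],"grip":[0.5,0.5,0.5,0.5,0.5,0.5,0.5,0.5,0.5,0.5,0.5,0.5]}'
python3 goal.py|tail -2
python3 - <<'E'
from h import *
from meas import plate
from goal import u,v
c=shot('side','s2.png'); i=cv2.imread('pics/s2.png')
cv2.imwrite('pics/s2c.png',cv2.resize(i[180:330,240:440],None,fx=4,fy=4,interpolation=2))
c=shot('top','t2.png'); p=plate(c,(245,200,350,265)); print(p,np.array(p[0])@u,np.array(p[0])@v)
E
```

```text
time_s: 7.07
ee_pos: [0.5741, -0.0907, 0.0455]
tool_rot: [[0.165, 0.986, -0.0], [0.986, -0.165, -0.0], [-0.0, -0.0, -1.0]]
contact_force: [-0.1, 0.6, 0.1]
opening: 0.0426
time_s: 8.07
ee_pos: [0.578, -0.067, 0.0456]
tool_rot: [[0.164, 0.986, -0.0], [0.986, -0.164, -0.0], [-0.0, -0.0, -1.0]]
contact_force: [-1.1, -3.6, -0.2]
opening: 0.0427
tcp 27.3 -581.2 [-0.115  0.418 -0.348  0.805 -0.     1.621]
tool x heading 80.53346818459048
((590.2262573242188, 17.06937026977539), (71.55338287353516, 78.40853118896484), 80.22359466552734) 112.22782412532166 -579.7096805543766
```

View pics/s2c.png

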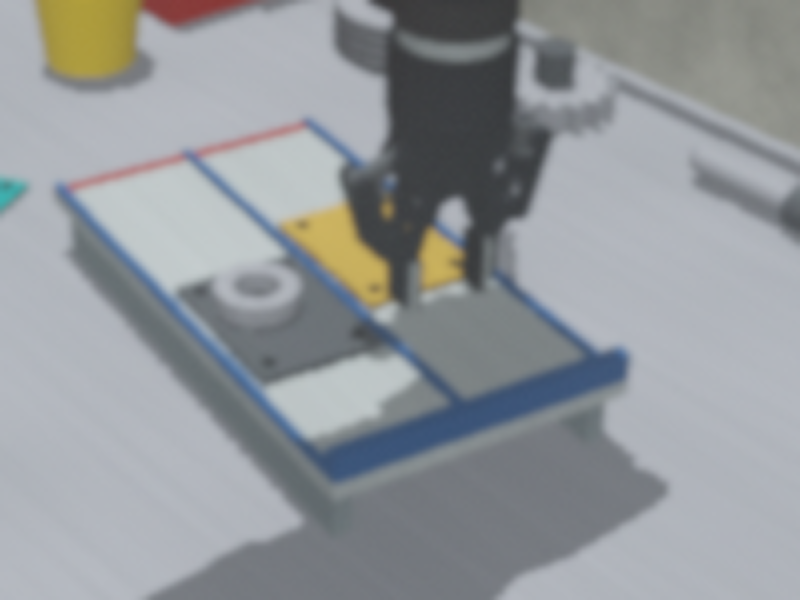

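The view shows the fingertips seated on the plate's rear edge (crop (405,290) and (480,275)). The plate is flat and the push force is 3.7 N. TCP + 11 mm matches the measured rear edge. About 155 mm remains, and I'll push 120 mm of that now.

```bash
python3 -m jog '{"xyz":[[0.1,0,0],[0.1,0,0],[0.1,0,0],[0.1,0,0],[0.1,0,0],[0.1,0,0],[0.1,0,0],[0.1,0,0],[0.1,0,0],[0.1,0,0],[0.1,0,0],[0.1,0,0]],"spin":[0,0,0,0,0,0,0,0,0,0,0,0],"grip":[0.5,0.5,0.5,0.5,0.5,0.5,0.5,0.5,0.5,0.5,0.5,0.5]}' | grep -E "ee_pos|force"
python3 -m jog '{"xyz":[[0.1,0,0],[0.1,0,0],[0.1,0,0],[0.1,0,0],[0.1,0,0],[0.1,0,0],[0.1,0,0],[0.1,0,0],[0.1,0,0],[0.1,0,0],[0.1,0,0],[0.1,0,0]],"spin":[0,0,0,0,0,0,0,0,0,0,0,0],"grip":[0.5,0.5,0.5,0.5,0.5,0.5,0.5,0.5,0.5,0.5,0.5,0.5]}' | grep -E "ee_pos|force"
python3 goal.py|tail -2
```

```text
ee_pos: [0.5829, -0.0373, 0.0455]
contact_force: [-0.3, -2.9, 1.1]
ee_pos: [0.5879, -0.0077, 0.0455]
contact_force: [-0.6, -4.4, 0.9]
tcp 87.4 -581.4 [-0.013  0.428 -0.333  0.811 -0.     1.723]
tool x heading 80.53269114197664
```

```bash
python3 -m jog '{"xyz":[[0.1,0,0],[0.1,0,0],[0.1,0,0],[0.1,0,0],[0.1,0,0],[0.1,0,0],[0.1,0,0],[0.1,0,0],[0.1,0,0],[0.1,0,0],[0.1,0,0],[0.1,0,0]],"spin":[0,0,0,0,0,0,0,0,0,0,0,0],"grip":[0.5,0.5,0.5,0.5,0.5,0.5,0.5,0.5,0.5,0.5,0.5,0.5]}' | grep -E "ee_pos|force"
python3 -m jog '{"xyz":[[0.1,0,0],[0.1,0,0],[0.1,0,0],[0.1,0,0],[0.1,0,0],[0.1,0,0],[0.1,0,0],[0.1,0,0],[0.1,0,0],[0.1,0,0],[0.05,0,0],[0,0,0]],"spin":[0,0,0,0,0,0,0,0,0,0,0,0],"grip":[0.5,0.5,0.5,0.5,0.5,0.5,0.5,0.5,0.5,0.5,0.5,0.5]}' | grep -E "ee_pos|force"
python3 goal.py|tail -2
python3 - <<'E'
from h import *
from meas import plate
from goal import u,v
c=shot('top','t3.png'); i=cv2.imread('pics/t3.png')
cv2.imwrite('pics/t3c.png',cv2.resize(i[190:310,220:400],None,fx=4,fy=4,interpolation=2))
p=plate(c,(215,200,350,265)); print(p,np.array(p[0])@u,np.array(p[0])@v)
E
```

```text
ee_pos: [0.5928, 0.0219, 0.0455]
contact_force: [0.1, -3.9, 1.1]
ee_pos: [0.5972, 0.048, 0.0456]
contact_force: [-2.1, -1.7, -0.4]
tcp 143.9 -581.6 [ 8.000e-02  4.460e-01 -3.040e-01  8.210e-01  1.000e-03  1.816e+00]
tool x heading 80.55835927161182
((606.9019775390625, 163.5198974609375), (63.613250732421875, 16.411991119384766), 0.6200581192970276) 259.44822416107985 -572.4992455769022
```

View pics/t3c.png

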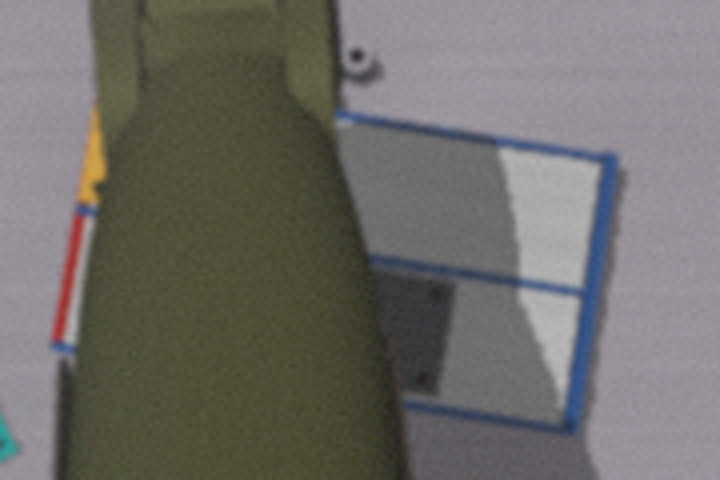

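The leading edge now hides the red strip and is flush with the ledge end (crop (90,140)). The prediction was 265 against 266 mm, so they agree. About 37 mm remains.

```bash
python3 -m jog '{"xyz":[[0.1,0,0],[0.1,0,0],[0.1,0,0],[0.1,0,0],[0.1,0,0],[0.1,0,0],[0.1,0,0],[0.1,0,0],[0.1,0,0],[0.1,0,0],[0.1,0,0],[0.1,0,0]],"spin":[0,0,0,0,0,0,0,0,0,0,0,0],"grip":[0.5,0.5,0.5,0.5,0.5,0.5,0.5,0.5,0.5,0.5,0.5,0.5]}' | grep -E "ee_pos|force"
python3 -m jog '{"xyz":[[0.1,0,0],[0.08,0,0],[0.06,0,0],[0.04,0,0],[0,0,0],[0,0,0]],"spin":[0,0,0,0,0,0],"grip":[0.5,0.5,0.5,0.5,0.5,0.5]}' | grep -E "ee_pos|force"
python3 goal.py|tail -2
python3 - <<'E'
from h import *
from meas import plate
from goal import u,v
c=shot('top','t4.png'); i=cv2.imread('pics/t4.png')
p=plate(c,(215,200,350,265)); print(p,np.array(p[0])@u,np.array(p[0])@v)
E
```

```text
ee_pos: [0.602, 0.0774, 0.0455]
contact_force: [0.6, -2.9, 1.7]
ee_pos: [0.6032, 0.0843, 0.0456]
contact_force: [-0.4, -2.8, 0.4]
tcp 180.7 -581.7 [ 1.390e-01  4.620e-01 -2.780e-01  8.310e-01  1.000e-03  1.874e+00]
tool x heading 80.54264418372331Traceback (most recent call last):
  File "<stdin>", line 5, in <module>
  File "meas.py", line 8, in plate
    h=blob(c,(12,90,100),(32,255,255),box)
  File "meas.py", line 6, in blob
    cs=cv2.findContours(k,0,2)[0]; return max(cs,key=cv2.contourArea)
                                          ~~~^^^^^^^^^^^^^^^^^^^^^^^^
ValueError: max() iterable argument is empty
```

The arm hides the plate. I'll back off, rise clear, and look.

```bash
python3 -m jog '{"xyz":[[-0.2,0,0],[-0.4,0,0],[-0.6,0,0],[-0.4,0,-0.4],[0,0,-1],[0,0,-1],[0,0,-1],[0,0,-1],[0,0,-1],[0,0,-1],[-1,0,0],[-1,0,0]],"spin":[0,0,0,0,0,0,0,0,0,0,0,0],"grip":[0.5,0.5,0.5,0.5,0.5,0.5,0.5,0.5,0.5,0.5,0.5,0.5]}' | grep -E "ee_pos|force"
python3 -m jog '{"xyz":[[-1,0,0],[-1,0,0],[-1,0,0],[-1,0,0],[-1,0,0],[-1,0,0],[-1,0,0],[-1,0,0],[-1,0,0],[-1,0,0],[-1,0,0],[0,0,0]],"spin":[0,0,0,0,0,0,0,0,0,0,0,0],"grip":[0.5,0.5,0.5,0.5,0.5,0.5,0.5,0.5,0.5,0.5,0.5,0.5]}' | grep -E "time|ee_pos|force"
python3 - <<'E'
from h import *
from meas import plate
from goal import u,v
for n,f,b in(('top','t5.png',(205,190,320,265)),('side','s5.png',(255,180,380,275))):
    c=shot(n,f)
    p=plate(c,b); print(p,np.array(p[0])@u,np.array(p[0])@v)
i=cv2.imread('pics/t5.png')[190:310,210:390];j=cv2.imread('pics/s5.png')[180:300,220:400]
cv2.imwrite('pics/c5.png',cv2.resize(np.r_[i,j],None,fx=2.5,fy=2.5,interpolation=2))
E
```

```text
ee_pos: [0.5896, -0.0056, 0.2087]
contact_force: [0.3, 0.8, -0.4]
time_s: 15.77
ee_pos: [0.5416, -0.281, 0.2064]
contact_force: [-0.2, -0.2, 0.5]
((612.2867431640625, 150.01881408691406), (108.93658447265625, 81.6922607421875), 80.93260192871094) 246.99480155648595 -579.9950589777217
((607.9404296875, 144.7274169921875), (107.41154479980469, 78.56859588623047), 80.41458129882812) 241.07057522025113 -576.560984667563
```

View pics/c5.png

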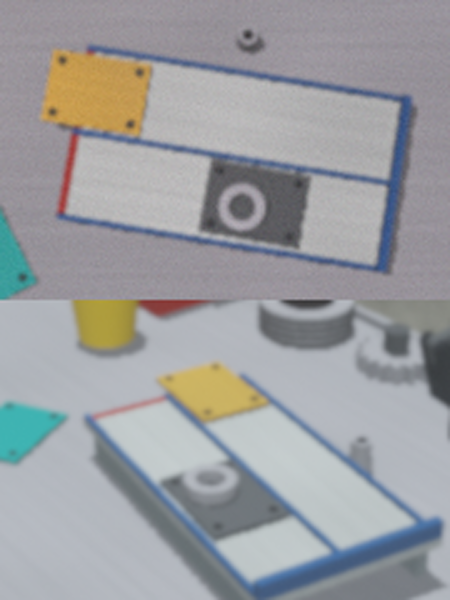

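Both views show the brass plate flat in its lane and past the red end. It moved 173 mm by the top camera and 172 mm by the side camera, and overhangs about 36 mm, or 33% of its length. The ring, steel plate and socket look unmoved, and the arm is clear.

```bash
python3 -c "
from cell import job_done; print(job_done())"
```

```text
the job is handed in; nothing more can be done
None
```

I pushed the brass plate slowly along its lane with two fingertips, about 173 mm, until roughly a third of it stuck out past the red edge. Then I backed the arm clear and handed the job in at about 16 s of the 40 s allowed.

- **Position:** the last top-camera check put the overhang at about 36 mm of 110 mm (33%), and the plate lay flat and straight in its lane. The ledge end was measured from an enlarged picture, good to about 2 mm.
- **Camera agreement:** the two cameras agree on the distance moved (173.4 and 172.5 mm). They differ by 4–7 mm on absolute position, so I relied on distances measured within one view.
- **Forces:** the wrist force stayed under about 5 N while pushing. It reached about 18 N when I pressed the fingertips on the ledge to find its height.
- **Everything else:** the dark steel plate, bearing ring and socket look unmoved in the last pictures. I did not measure the other bystanders, but the arm passed well above them.

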